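# Seat a block in the locating jig and hold it against both stops

### The job

Clear the brass setting plate out of the grey jig and stand it on its long edge, fully down, in a free slot of the wooden rack, leaving the dark plate in its own slot. Then set the aluminium block flat on the jig's bed, its long side along the long fence, and push it firmly home into the corner against the fence and the end stop at once. Do not let go: finish while still pressing the block against both stops with the gripper.

Things in the scene. Friction and masses are not known exactly. Their poses are not given: they have to be found in the camera images.
- jig: fixed grey metal jig: flat bed 120 (x) x 170 (y) x 12 mm standing on the bench, so the bed surface is 12 mm above the bench. Origin at the centre of its underside; z up. A steel fence runs along its y axis on its +x side, a shorter steel end stop along its x axis at its +y end; bed, fence and stop are smooth oiled steel (friction about 0.18); fence and stop rise 14 mm above the bed (to 26 mm above the bench). It stands left or right of the middle, turned up to 0.3 rad
- fence: the jig's long fence, a rigid steel bar 18 (x) x 118 (y) x 14 mm fixed on the bed; origin at the centre of its underside. Its straight working face looks to the jig's -x, at x = +35 mm in the jig's frame
- end_stop: the jig's end stop, a rigid steel bar 70 (x) x 18 (y) x 14 mm fixed on the bed; origin at the centre of its underside. Its working face looks to the jig's -y, at y = +60 mm in the jig's frame
- corner (a point): point on the bed surface (12 mm above the bench) where the working faces of fence and end stop would meet, at (+35, +60) mm in the jig's frame; axes as the jig's. A block fully home has its centre 25 mm to -x and 40 mm to -y of it
- rack: fixed light wooden rack 150 (x) x 100 (y) x 36 mm, origin at the centre of its underside, z up. Three upright slots run along its y, 45 mm apart in x, each 19 mm wide, 24 mm deep (floor 12 mm above the bench), open at both ends and above. It stands on the other side of the middle from the jig, turned up to 0.3 rad
- slot_near (a point): centre of the floor of the slot nearest the robot (rack x = -45 mm), free at the start; axes as the rack's
- slot_mid (a point): centre of the floor of the middle slot (rack x = 0), free at the start; axes as the rack's
- slot_far (a point): centre of the floor of the far slot (rack x = +45 mm), which holds the dark plate; axes as the rack's
- setting_plate: loose yellow brass plate 14 (x, thickness) x 90 (y) x 60 mm (z, height), 0.18 to 0.35 kg; stands on its long edge on the jig's bed close before the fence. Origin at the centre of its lower edge face, z up
- plate_b: loose dark steel plate of the same size, standing on its long edge in the far slot of the rack. Origin at the centre of its lower edge face
- block: loose aluminium block 50 (x) x 80 (y) x 45 mm (z), 0.28 to 0.56 kg, lying on the bench between jig and rack, with a dark bore and two small holes marked on its top. Origin at the centre of its underside, z up; either end may point to the end stop

How it is judged:
By the outcome, as a careful person would: the job done as asked, in the order asked, and still so for the second after the job is handed in, while the arm keeps its last pose, push and grip.
It also fails if it takes over 67 s, if anything falls off the work surface, if the arm or the gripper's body presses on something with over 40 N, if the wrist force passes 120 N, or if a joint passes its speed limit or range.

### The arm

A 7-joint arm with a two-finger parallel gripper is mounted at the origin on a cart in front of the work surface, level with it; the furniture and walls round the work are solid. World frame = base frame: x ahead of the robot, y to its left, z up, the work surface at z = 0. Lengths are in m, angles in rad, forces in N, time in s.
With the tool pointing down it reaches from about 0.35 to 0.9 m from the base axis. Payload 19.9 kg.
Tool frame: the origin (TCP) lies between the finger pads; the fingertips stand 19 mm ahead of it and the grasp point (between the pads) is the TCP; z points along the fingers, y is the direction in which the jaws open and shut (so a half turn about z gives the same grasp; the last joint's range is limited). The gripper opens to 94 mm and grips with 3 to 60 N. Pads are 16 mm wide; open, the fingers measure 119 mm over their backs; the gripper's body (75 mm by 177 mm) begins 78 mm behind the grasp point.
Start: joints at [-1.179, 0.417, -0.01, 1.614, 0.005, 1.111, -0.053], TCP at [0.262, 0.567, 0.224] pointing down, gripper open.
Joint ranges: [-2.81, 2.81], [-0.39, 2.02], [-1.27, 1.25], [0.06, 2.57], [-1.19, 4.33], [0.19, 2], [-2.82, 2.82]. Speed limits (rad/s): [1.89, 1.89, 2.39, 2.39, 3.01, 3.01, 3.01].

### API

Orientations are given as a 3x3 rotation matrix whose columns are the frame's x, y, z axes.
In Python, from rig import robot gives the robot as it stands. Calls block until the motion is done:
- robot.move_ptp(position, orientation): joint-space move of the TCP to a pose.
- robot.move_linear(position, velocity=0.15, frame=None, threshold=None): straight line of the TCP; frame=None keeps the orientation; velocity is the mean speed in m/s. With threshold (N) it stops when the force on the tool has changed by that much, and returns True; else False.
- robot.goto_joints(angles): joint-space move.
- robot.gripper_to(opening): finger opening in m; the grip force is fixed at half the most; returns when the fingers have stopped.
- robot.pause(seconds).
- robot.ik(position, orientation): joint angles nearest the present ones, or None.
- robot.get_state(): the state.
- robot.grab_frame(name): name is "scene" or "top" or "wrist"; returns the picture (384x512x3 uint8, red, green, blue); there is no depth.
- robot.camera_info(name): a dict with "fx", "fy", "cx", "cy" (pixels), "rvec" (rotation vector, rad) and "tvec" (3), from world to camera coordinates, as OpenCV has them. Camera axes: x right, y down, z forward; pixel columns grow to the right and rows downward; lengths in m; the calibration is good to about 2 mm. A picture is of the moment at which its call begins: read the wrist's pose just before it. camera_info takes no time and is no camera call; for the wrist camera it gives the pose at the moment of the call.
A pose or a line that the arm cannot do raises robot.PlanningError and nothing moves.
- robot.sign_off(): hands the job in, once; it reports no verdict.
The state is a dict: "time": time; "qpos": joint angles; "joint_vel": joint speeds; "effort": joint torques, N m; "ee_pos": TCP position; "tool_rot": TCP orientation; "force": force on the tool from outside, world axes, zero at the start; "moment": the same for the moment, N m; "opening": finger opening in m.
Only numpy, scipy, OpenCV 4.12 (cv2) and the standard library are available. Lean on these libraries where they do the work, as an engineer would, in place of code of your own. Each camera call takes 0.05 s, during which the arm holds its last target. There are 200 camera calls.

## Working session

There is one attempt and no reset: what is moved stays moved. The work goes in short steps, each a Python script; the robot and the scene stay as the last script left them, time stands still between calls to the robot, and variables do not carry over. Pictures are saved under pics/ and viewed, about 8 in all and at most 12, crops included, and the job is handed in when it is done.

```bash
ls; mkdir -p pics; python3 - <<'E'
from rig import robot
import cv2
for n in("scene","top"):
    cv2.imwrite(f"pics/{n}0.png",robot.grab_frame(n)[:,:,::-1]); c=robot.camera_info(n); print(n,{k:(v.round(3).tolist() if hasattr(v,'round') and hasattr(v,'tolist') else v) for k,v in c.items()})
print(robot.get_state())
E
```

```text
pics
scene {'fx': 423.6707664344653, 'fy': 423.6707664344653, 'cx': 254.46089916907292, 'cy': 191.05470335130772, 'rvec': [2.017, -0.703, 0.428], 'tvec': [-0.415, 0.201, 0.653]}
top {'fx': 356.45892462358717, 'fy': 356.45892462358717, 'cx': 255.09997595541304, 'cy': 189.2181881672795, 'rvec': [2.186, -2.166, 0.031], 'tvec': [0.035, 0.542, 0.948]}
{'time': 0.1, 'qpos': array([-1.17945289,  0.41790757, -0.01034441,  1.61409901,  0.0046846 ,
        1.11069432, -0.05295375]), 'joint_vel': array([-0.00057181, -0.0012468 , -0.00135759, -0.00094502, -0.00031283,
        0.00294266, -0.00059564]), 'effort': array([-7.61190422e-04, -8.52574110e+01,  6.38198722e-01, -4.26697576e+01,
       -4.90039552e-02,  1.65410066e-02,  3.07707217e-05]), 'ee_pos': array([0.2620095 , 0.5670851 , 0.22389811]), 'tool_rot': array([[-9.07812470e-01,  4.19376151e-01, -4.04700849e-04],
       [ 4.19376342e-01,  9.07811915e-01, -1.00565020e-03],
       [-5.43534557e-05, -1.08266375e-03, -9.99999412e-01]]), 'force': array([ 0.59792347,  0.40491579, -0.35486393]), 'moment': array([ 0.03722268, -0.06465336, -0.03148278]), 'opening': 0.09408783848210488}
```

View pics/top0.png

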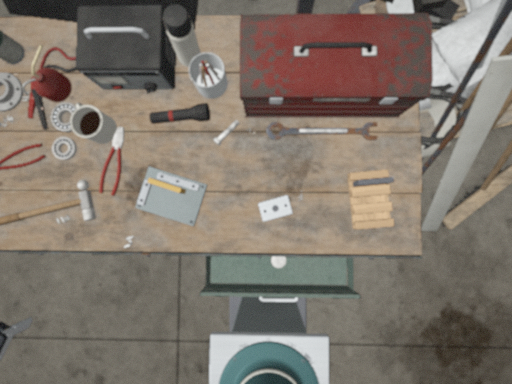

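View pics/scene0.png

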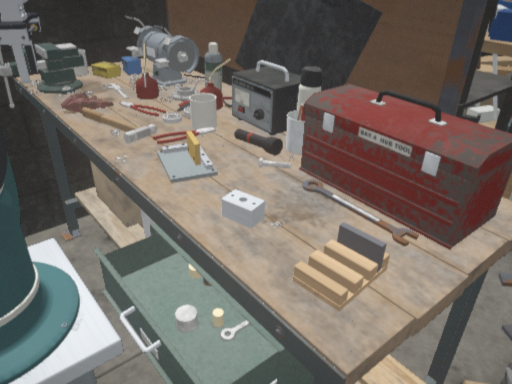

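The top view shows the jig at about (171,195) px, with the brass plate at (165,185) just before the fence, the fence on the far side and the end stop on the left. The block is at (275,208) and the rack at (371,200), with the dark plate at (373,181) in its far slot. Next I'll get coarse world positions, then close wrist views.

```bash
cat > h.py <<'E'
from rig import robot
import numpy as np, cv2
def cam(n):
    c=robot.camera_info(n); R=cv2.Rodrigues(np.array(c["rvec"],float))[0]; t=np.array(c["tvec"],float).ravel()
    K=np.array([[c["fx"],0,c["cx"]],[0,c["fy"],c["cy"]],[0,0,1]]); return K,R,t
def ray(C,px,z):
    K,R,t=C; px=np.atleast_2d(px).astype(float); d=np.c_[px,np.ones(len(px))]@np.linalg.inv(K).T@R
    o=-R.T@t; return o+d*((z-o[2])/d[:,2])[:,None]
def proj(C,P):
    K,R,t=C; p=(np.atleast_2d(P)@R.T+t)@K.T; return p[:,:2]/p[:,2:]
def Rz(yaw):  # tool down, tool y (jaw) axis at world angle yaw
    y=np.array([np.cos(yaw),np.sin(yaw),0]); z=np.array([0,0,-1.]); return np.c_[np.cross(y,z),y,z]
def st(s=''):
    q=robot.get_state(); print(s,'t',round(q['time'],2),'p',q['ee_pos'].round(4),'f',q['force'].round(1),'op',round(q['opening'],4),'q',q['qpos'].round(2))
E
python3 - <<'E'
from h import *
C=cam("top"); print('top at',-C[1].T@C[2])
print('jig',ray(C,[(150,168),(206,183),(193,222),(137,205)],.012).round(3).tolist())
print('block',ray(C,[275,208],.045).round(3)); print('rack',ray(C,[(349,172),(390,171),(394,227),(351,229)],.036).round(3).tolist())
W=cam("wrist"); s=robot.get_state(); print('wrist cam in tool',s['tool_rot'].T@(-W[1].T@W[2]-s['ee_pos']), s['tool_rot'].T@W[1].T, W[0][0])
for p in [(.47,.30,.3),(.45,0,.3),(.47,-.28,.3)]:
    for y in (0,1.57,-1.57,3.14):
        q=robot.ik(p,Rz(y)); print(p,y,None if q is None else np.round(q,2))
E
```

```text
top at [0.48499188 0.00931477 0.97884362]
jig [[0.599, 0.33, 0.012], [0.558, 0.174, 0.012], [0.452, 0.208, 0.012], [0.496, 0.363, 0.012]]
block [[ 0.492 -0.014  0.045]]
rack [[0.588, -0.208, 0.036], [0.592, -0.315, 0.036], [0.445, -0.324, 0.036], [0.439, -0.212, 0.036]]
wrist cam in tool [ 0.08243345  0.00037934 -0.16087127] [[-1.75201735e-03 -9.59004492e-01 -2.83385452e-01]
 [ 9.99998450e-01 -1.72927534e-03 -3.30404468e-04]
 [-1.73192105e-04 -2.83385592e-01  9.59006036e-01]] [298.72663624   0.         252.34324965]
(0.47, 0.3, 0.3) 0 [-0.9   0.24  0.33  1.7  -0.08  1.22 -0.55]
(0.47, 0.3, 0.3) 1.57 [-0.68  0.23  0.06  1.69 -0.02  1.22  0.96]
(0.47, 0.3, 0.3) -1.57 [-1.1   0.26  0.58  1.71 -0.15  1.22 -2.05]
(0.47, 0.3, 0.3) 3.14 [-0.49  0.24 -0.16  1.69  0.04  1.22  2.48]
(0.45, 0, 0.3) 0 [-0.66  0.01  0.61  1.94 -0.01  1.19 -0.05]
(0.45, 0, 0.3) 1.57 [-0.55  0.02  0.49  1.94 -0.01  1.19  1.51]
(0.45, 0, 0.3) -1.57 [-0.78  0.01  0.73  1.95 -0.01  1.19 -1.62]
(0.45, 0, 0.3) 3.14 None
(0.47, -0.28, 0.3) 0 [-0.45  0.43  1.23  1.74 -0.42  1.27  0.88]
(0.47, -0.28, 0.3) 1.57 [-0.43  0.41  1.2   1.74 -0.4   1.27  2.43]
(0.47, -0.28, 0.3) -1.57 [-0.44  0.42  1.22  1.74 -0.42  1.27 -0.7 ]
(0.47, -0.28, 0.3) 3.14 [-0.37  0.36  1.09  1.74 -0.33  1.25 -2.35]
```

```bash
python3 - <<'E'
from h import *
import pickle
def shot(name):
    C=cam("wrist"); im=robot.grab_frame("wrist"); cv2.imwrite(f"pics/{name}.png",im[:,:,::-1]); pickle.dump(C,open(f"pics/{name}.pkl","wb"))
robot.goto_joints([.2,.42,0,1.61,0,1.11,.24]); robot.pause(.2); st('A'); shot('wA')
robot.goto_joints([-.47,.42,0,1.61,0,1.11,-.73]); st('B0')
print(robot.get_state()['tool_rot'].round(2))
robot.move_ptp([.53,.27,.2],Rz(-.257)); robot.pause(.2); st('B'); shot('wB')
E
```

```text
A t 3.12 p [ 0.6078 -0.1541  0.2244] f [-0.4  0.   0.3] op 0.0939 q [ 0.2   0.42 -0.    1.61 -0.    1.11  0.24]
B0 t 4.69 p [0.5729 0.2548 0.2244] f [-0.4 -0.5  0.4] op 0.0941 q [-0.47  0.42  0.    1.61  0.    1.11 -0.73]
[[ 0.26  0.97  0.  ]
 [ 0.97 -0.26  0.  ]
 [ 0.    0.   -1.  ]]
B t 5.21 p [0.5312 0.2692 0.2004] f [0.3 0.2 0.2] op 0.0942 q [-0.51  0.39 -0.01  1.72  0.01  1.04 -0.78]
```

View pics/wA.png

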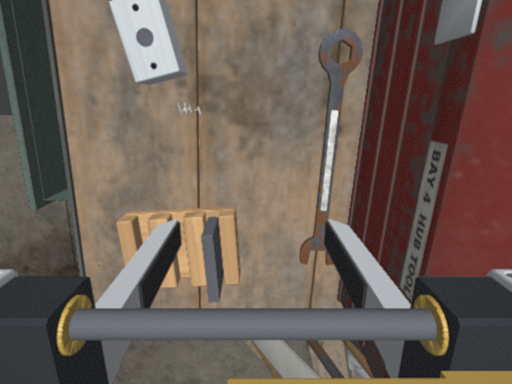

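View pics/wB.png

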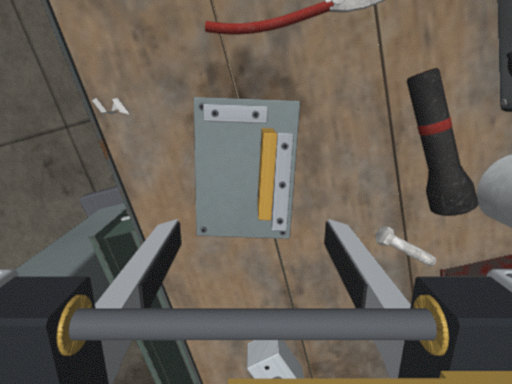

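wA shows the rack around (180,245) px with the dark plate at (212,258), and the block top at (147,38), cut off by the frame. wB shows the jig bed corners at about (195,98), (299,101), (291,237) and (196,237) px, with the brass plate at (267,175) beside the fence.

```bash
cat > m1.py <<'E'
from h import *
import pickle
def load(n): return pickle.load(open(f"pics/{n}.pkl","rb")), cv2.imread(f"pics/{n}.png")
def big(m): 
    cs,_=cv2.findContours(m.astype(np.uint8),cv2.RETR_EXTERNAL,cv2.CHAIN_APPROX_NONE); return max(cs,key=cv2.contourArea)[:,0,:]
def rect(P): (c,s,a)=cv2.minAreaRect((P[:,:2]*1000).astype(np.float32)); return np.round(c,1),np.round(s,1),round(a,2)
if __name__=="__main__":
    C,im=load('wB'); hsv=cv2.cvtColor(im,cv2.COLOR_BGR2HSV)
    H,S,V=[hsv[...,i].astype(int) for i in range(3)]
    print('bed',hsv[180,225],'brass',hsv[150,268],hsv[210,266],'bench',hsv[160,340],'fence',hsv[165,285],hsv[185,281])
    B=(S>150)&(H>15)&(H<30); roi=np.zeros(B.shape,bool); roi[110:235,245:285]=1
    pb=big(B&roi); print('brass px',cv2.boundingRect(pb))
    J=(S<75)&(V>90); roi[:]=0; roi[90:245,185:305]=1
    J=(J|B)&roi; J=cv2.morphologyEx(J.astype(np.uint8),cv2.MORPH_CLOSE,np.ones((7,7))); pj=big(J)
    print('jig',rect(ray(C,pj,.012)),'poly',cv2.approxPolyDP(pj,4,True)[:,0].tolist())
    print('brass@72',rect(ray(C,pb,.072)))
    o=im.copy(); cv2.drawContours(o,[pj],-1,(0,0,255),1); cv2.drawContours(o,[pb],-1,(255,0,0),1)
    o1=cv2.resize(o[85:245,185:305],None,fx=3.5,fy=3.5,interpolation=cv2.INTER_NEAREST)
    C,im=load('wA'); hsv=cv2.cvtColor(im,cv2.COLOR_BGR2HSV)
    print('rack',hsv[220,127],hsv[250,230],'gap',hsv[240,145],'bench',hsv[190,150],hsv[300,130])
    o2=cv2.resize(im[195:310,110:250],None,fx=2.8,fy=3.5*160/115*1.0,interpolation=cv2.INTER_NEAREST) if 0 else cv2.resize(im[200:305,110:250],None,fx=2.7,fy=2.7,interpolation=cv2.INTER_CUBIC)
    h=max(o1.shape[0],o2.shape[0]); pad=lambda a:cv2.copyMakeBorder(a,0,h-a.shape[0],0,0,0)
    cv2.imwrite('pics/c1.png',np.hstack([pad(o1),pad(o2)]))
E
python3 m1.py
```

```text
bed [ 93  23 131] brass [ 20 152 184] [ 21 160 178] bench [ 15  55 120] fence [106  17 168] [102  25  51]
brass px (259, 129, 17, 91)
jig (array([523.1, 271.5]), array([188.7, 148.3]), 75.08) poly [[185, 90], [185, 201], [195, 209], [195, 244], [275, 244], [280, 238], [299, 244], [302, 239], [291, 239], [290, 231], [304, 224], [304, 91], [261, 90], [240, 99], [236, 90]]
brass@72 (array([547.9, 276.2]), array([92. , 13.6]), 72.23)
rack [ 15 104 176] [ 16 107 195] gap [ 15  50 188] bench [ 19  59 125] [98 10 99]
```

View pics/c1.png

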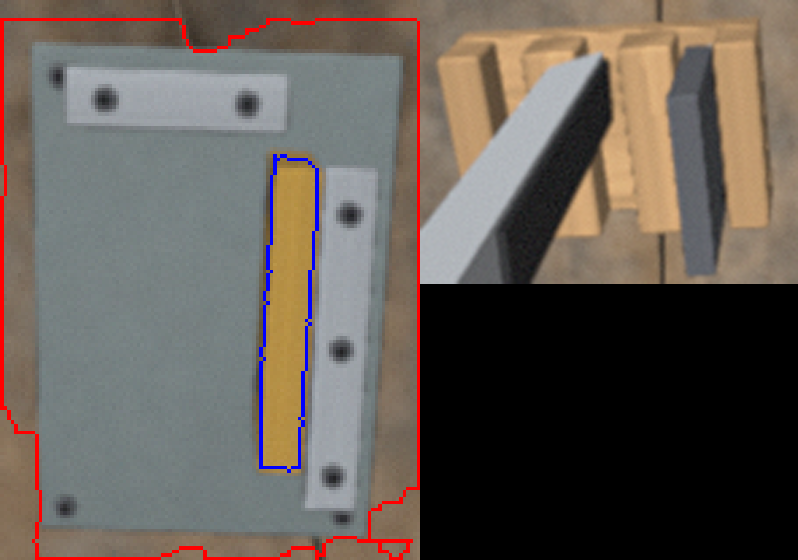

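The crop shows the bed corners at about (194,97), (300,101), (289,237) and (196,236) px. The brass contour is good, at 92 x 13.6 mm against 90 x 14 mm. The finger hides the rack slots in wA, so I'll take clear views from directly above the block and the rack.

```bash
cat >> h.py <<'E'
import pickle
def shot(name):
    C=cam("wrist"); im=robot.grab_frame("wrist"); cv2.imwrite(f"pics/{name}.png",im[:,:,::-1]); pickle.dump(C,open(f"pics/{name}.pkl","wb"))
E
python3 - <<'E'
from h import *
robot.goto_joints([0,.30,0,1.75,0,1.09,.1]); robot.pause(.15); st('C'); shot('wC')
robot.goto_joints([.46,.42,0,1.61,0,1.11,.5]); robot.move_ptp([.52,-.262,.2],Rz(.04)); robot.pause(.2); st('D'); shot('wD')
from m1 import *
C,im=load('wB'); hsv=cv2.cvtColor(im,cv2.COLOR_BGR2HSV).astype(int); S,V=hsv[...,1],hsv[...,2]
m=((S<40)|((S>140)))&(V>80); r=np.zeros(m.shape,bool); r[92:241,190:304]=1
m=cv2.morphologyEx((m&r).astype(np.uint8),cv2.MORPH_OPEN,np.ones((5,5))); pj=big(m)
print('jig',rect(ray(C,pj,.012)),cv2.approxPolyDP(pj,4,True)[:,0].tolist())
P=ray(C,[(194.1,97.3),(299.9,100.7),(289.3,237),(195.9,235.6)],.012); print(P.round(4).tolist(),P.mean(0),[np.linalg.norm(P[i]-P[i-1]) for i in range(4)])
a=cv2.imread('pics/wC.png'); b=cv2.imread('pics/wD.png')
cv2.imwrite('pics/c2.png',np.vstack([cv2.resize(a[60:320,110:400],None,fx=1.1,fy=1.1),cv2.resize(b[60:320,110:400],None,fx=1.1,fy=1.1)]) if 0 else np.hstack([cv2.resize(a[40:290,150:360],None,fx=1.9,fy=1.9),cv2.resize(b[40:290,150:360],None,fx=1.9,fy=1.9)]))
E
```

```text
C t 6.58 p [ 0.5658 -0.0294  0.237 ] f [ 0.3 -0.6  0.7] op 0.094 q [-0.    0.3  -0.    1.75 -0.    1.09  0.1 ]
D t 8.23 p [ 0.5207 -0.262   0.2004] f [ 0.6 -0.7  0.1] op 0.0941 q [ 0.42  0.37 -0.01  1.75  0.01  1.03  0.45]
jig (array([522.6, 272.5]), array([170.8, 120.6]), 73.07) [[194, 97], [196, 234], [201, 235], [204, 227], [208, 236], [280, 237], [284, 231], [283, 238], [288, 238], [299, 101]]
[[0.4911, 0.3696, 0.012], [0.6046, 0.3356, 0.012], [0.5557, 0.1754, 0.012], [0.4408, 0.2081, 0.012]] [0.52306298 0.27218438 0.012     ] [np.float64(0.1691455320887367), np.float64(0.11853319285611498), np.float64(0.16749208543251376), np.float64(0.11946198318060161)]
```

View pics/c2.png

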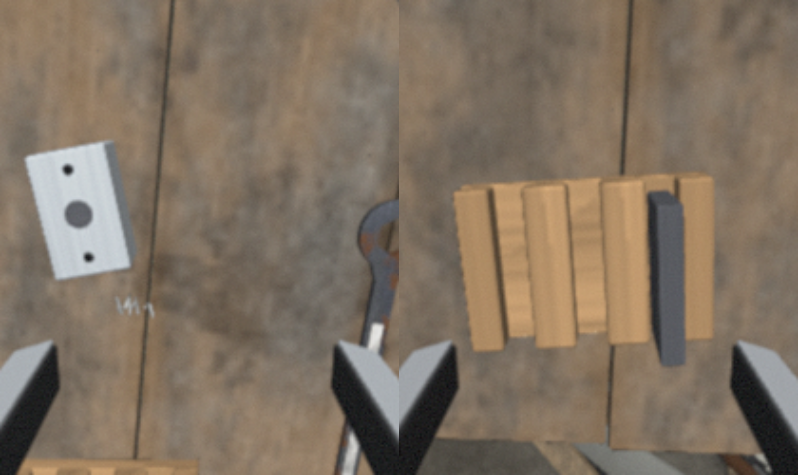

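The left half (wC) shows the block top with corners at crop (25,157), (105,142), (132,267) and (56,280) px. The right half (wD) shows the rack top spanning crop (454,192) to (713,340) px, with the near and middle slots free. Now I'll compute these poses and check them against the given sizes.

```bash
python3 - <<'E'
from m1 import *
C,im=load('wC'); c=lambda l,x0=0:np.array([((x-x0)/1.9+150-.5,y/1.9+40-.5) for x,y in l])
P=ray(C,c([(25,157),(105,142),(132,267),(56,280)]),.045); print('block hand',P.round(4).tolist(),P.mean(0),[round(np.linalg.norm(P[i]-P[i-1]),4) for i in range(4)])
hsv=cv2.cvtColor(im,cv2.COLOR_BGR2HSV).astype(int); S,V=hsv[...,1],hsv[...,2]
r=np.zeros(S.shape,bool); r[105:195,155:225]=1
print('top',hsv[140,180],'side',hsv[140,212])
pb=big((S<35)&(V>165)&r); print('block mask',rect(ray(C,pb,.045)))
C,im=load('wD'); P=ray(C,c([(454,192),(713,175),(713,340),(474,350)],399),.036); print('rack hand',P.round(4).tolist(),P.mean(0),[round(np.linalg.norm(P[i]-P[i-1]),4) for i in range(4)])
hsv=cv2.cvtColor(im,cv2.COLOR_BGR2HSV).astype(int); S,V=hsv[...,1],hsv[...,2]
print('strip',hsv[170,185],'bench',hsv[170,160])
Q=ray(C,c([(492,187),(505,348),(524,186),(537,346)],399),.036); print('slot edges',Q.round(4).tolist(),'mid',Q.mean(0))
D=((S<60)&(V<110)); r[:]=0; r[138:235,278:302]=1
pd=big(D&r); print('dark top', rect(ray(C,pd,.072)))
# row-profile subpixel edges at mid rows of strips
for row in (150,160,170,180,190,200,210):
    g=cv2.GaussianBlur(S.astype(np.float32),(3,3),0)[row,170:330]; x=np.where(g>85)[0]; gv=V[row,175:245]
    print(row,'rack L/R px',x.min()+170,x.max()+170,gv[::1].tolist() if row in(170,200) else '')
E
```

```text
block hand [[0.4575, 0.0191, 0.045], [0.5054, 0.0328, 0.045], [0.5269, -0.0434, 0.045], [0.4786, -0.057, 0.045]] [ 0.49212241 -0.01211847  0.045     ] [np.float64(0.079), np.float64(0.0498), np.float64(0.0792), np.float64(0.0502)]
top [102  18 210] side [105  13 115]
block mask (array([491.6, -11.9]), array([49. , 79.6]), 15.85)
rack hand [[0.4397, -0.2238, 0.036], [0.5864, -0.2086, 0.036], [0.5962, -0.3085, 0.036], [0.449, -0.3208, 0.036]] [ 0.51781272 -0.2654324   0.036     ] [np.float64(0.0975), np.float64(0.1475), np.float64(0.1005), np.float64(0.1477)]
strip [ 15 110 172] bench [ 17  56 122]
slot edges [[0.4614, -0.2201, 0.036], [0.4682, -0.3188, 0.036], [0.4796, -0.2189, 0.036], [0.4879, -0.3167, 0.036]] mid [ 0.47425877 -0.26860302  0.036     ]
dark top (array([ 560. , -262.7]), array([17.9, 96.6]), 5.62)
150 rack L/R px 179 315 
160 rack L/R px 181 315 
170 rack L/R px 182 315 [109, 113, 111, 112, 110, 109, 126, 162, 172, 173, 172, 169, 171, 172, 179, 175, 177, 179, 175, 172, 173, 174, 172, 158, 133, 93, 78, 105, 150, 180, 185, 182, 183, 182, 183, 178, 177, 174, 173, 171, 166, 161, 145, 157, 173, 176, 181, 181, 180, 183, 183, 178, 178, 177, 180, 188, 191, 197, 193, 194, 193, 194, 192, 181, 157, 117, 142, 172, 177, 176]
180 rack L/R px 183 314 
190 rack L/R px 185 314 
200 rack L/R px 186 315 [126, 124, 120, 121, 114, 114, 113, 113, 114, 109, 122, 156, 173, 172, 171, 171, 172, 173, 172, 174, 176, 174, 173, 170, 176, 171, 166, 141, 100, 79, 103, 155, 196, 198, 198, 195, 198, 194, 196, 195, 193, 196, 195, 194, 183, 162, 165, 173, 176, 181, 183, 182, 181, 181, 182, 179, 183, 185, 191, 193, 194, 193, 193, 191, 190, 184, 156, 119, 150, 192]
210 rack L/R px 187 315
```

Sizes agree: jig 170.8 x 120.6, block 79.6 x 49 to 50, rack 147.6 x 99 (mm). Now I'll pick up the plate.

```bash
python3 - <<'E'
from h import *
robot.goto_joints([-.47,.42,0,1.61,0,1.11,-.77])
R=Rz(-.305); p=[.5479,.2762]
robot.move_ptp(p+[.12],R); print('touch',robot.move_linear(p+[.060],.1,threshold=10)); st('down')
robot.gripper_to(0.0); st('grip')
robot.move_linear(p+[.16],.15); st('up')
robot.goto_joints([.46,.42,0,1.61,0,1.11,.55])
Rr=Rz(.092); s=[.4733,-.2692]
robot.move_ptp(s+[.13],Rr); robot.move_linear(s+[.095],.1); robot.pause(.2); st('over'); shot('wE')
b=cv2.imread('pics/wE.png'); cv2.imwrite('pics/c3.png',cv2.resize(b[60:300,150:400],None,fx=2.4,fy=2.4))
E
```

```text
touch False
down t 11.44 p [0.5483 0.2764 0.0606] f [-0.2 -1.1  0.3] op 0.0939 q [-0.51  0.59 -0.01  1.76  0.01  0.79 -0.83]
grip t 12.64 p [0.5479 0.2762 0.06  ] f [ 0.5  0.7 -0.7] op 0.0136 q [-0.51  0.59 -0.01  1.76  0.01  0.79 -0.83]
up t 13.46 p [0.5474 0.2759 0.1591] f [-0.1 -0.7 -3.9] op 0.0136 q [-0.51  0.46 -0.01  1.7   0.01  0.97 -0.83]
over t 16.82 p [ 0.4737 -0.2694  0.0957] f [-0.9 -0.1 -3.3] op 0.014 q [ 0.47  0.44 -0.01  1.92  0.    0.78  0.55]
```

View pics/c3.png

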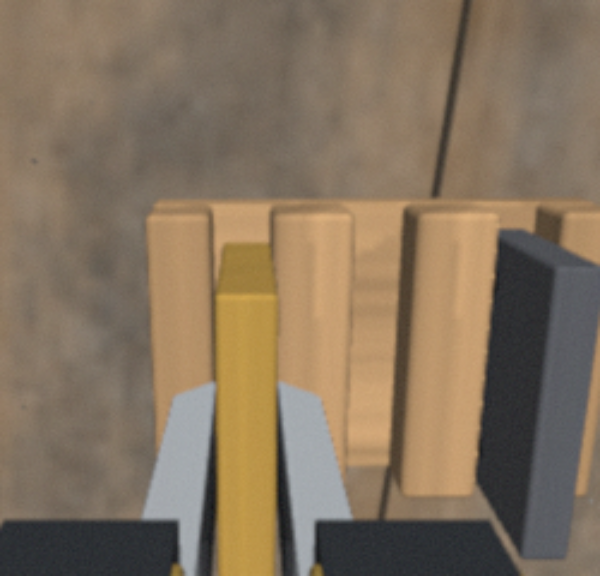

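The plate hangs 11 mm above the rack: its lower leading edge spans crop x 223–272, and the slot opening spans 212–273. It needs about 1.3 mm toward the robot before lowering.

```bash
python3 - <<'E'
from h import *
s=[.4721,-.2693]
robot.move_linear(s+[.095],.05); robot.pause(.2); st('al')
print('hit',robot.move_linear(s+[.0605],.04,threshold=10)); st('down')
print('hit',robot.move_linear(s+[.057],.02,threshold=10)); robot.pause(.2);st('down2'); shot('wF')
b=cv2.imread('pics/wF.png'); cv2.imwrite('pics/c4.png',cv2.resize(b[60:300,150:400],None,fx=2.4,fy=2.4))
E
```

```text
al t 17.32 p [ 0.4722 -0.2693  0.095 ] f [-0.3  0.1 -2.8] op 0.014 q [ 0.47  0.44 -0.01  1.92  0.    0.78  0.55]
hit False
down t 18.34 p [ 0.4722 -0.2694  0.0607] f [-1.   0.1 -3.1] op 0.014 q [ 0.47  0.49 -0.01  1.94  0.01  0.71  0.55]
hit True
down2 t 18.75 p [ 0.4725 -0.2698  0.0591] f [-0.9 -1.3  6.4] op 0.0141 q [ 0.47  0.49 -0.01  1.94  0.01  0.71  0.55]
```

View pics/c4.png

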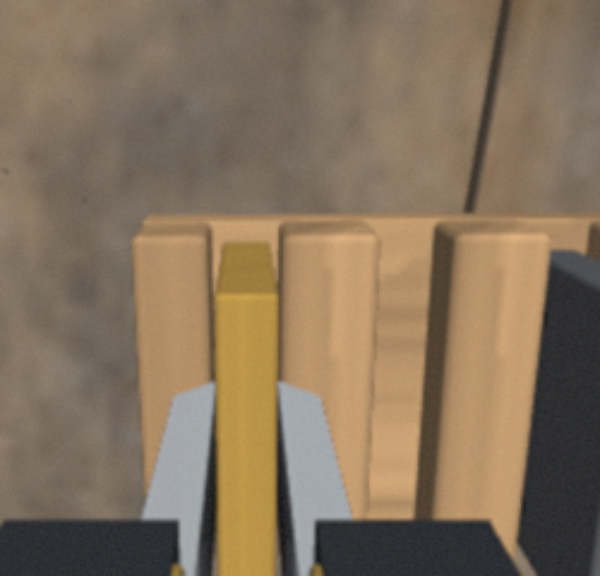

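The plate is between the near slot's walls, and it met the floor at TCP z = 0.0591, just under the expected 0.060. Now I'll release it, pick up the block and set it on the bed short of the corner.

```bash
python3 - <<'E'
from h import *
s=[.4723,-.2696]
robot.gripper_to(.034); st('rel'); robot.move_linear(s+[.18],.15); robot.pause(.1); shot('wG'); 
robot.gripper_to(.094)
R=Rz(.277); b=[.4917,-.0119]
robot.move_ptp(b+[.12],R); print('hit',robot.move_linear(b+[.040],.1,threshold=10)); st('blk')
robot.gripper_to(0.); st('grip')
robot.move_linear(b+[.12],.15); st('up')
y=-.2955; ex=np.array([np.cos(y),np.sin(y)]); ey=np.array([-np.sin(y),np.cos(y)]); c=np.array([.5226,.2725])
p=c+.004*ex+.012*ey
robot.move_ptp([*p,.12],Rz(y)); robot.move_linear([*p,.065],.1); robot.pause(.2); st('over'); shot('wH')
a=cv2.imread('pics/wG.png'); b=cv2.imread('pics/wH.png'); k=lambda m:cv2.resize(m[20:330,130:400],None,fx=1.45,fy=1.45)
cv2.imwrite('pics/c5.png',np.hstack([k(a),k(b)]))
E
```

```text
rel t 19.33 p [ 0.472  -0.2693  0.0584] f [-0.5  0.1  0. ] op 0.0338 q [ 0.47  0.49 -0.01  1.94  0.01  0.71  0.55]
hit False
blk t 23.45 p [ 0.4921 -0.012   0.0405] f [0.  0.1 0.4] op 0.094 q [ 0.08  0.46 -0.15  2.07  0.11  0.62  0.14]
grip t 24.2 p [ 0.4916 -0.0119  0.04  ] f [-2.3  0.1  2.8] op 0.05 q [ 0.08  0.46 -0.15  2.07  0.11  0.62  0.14]
up t 24.88 p [ 0.4912 -0.012   0.1193] f [ 0.5 -0.8 -4.5] op 0.0497 q [ 0.1   0.33 -0.17  2.03  0.07  0.79  0.17]
over t 26.93 p [0.5303 0.283  0.0657] f [ 0.8  0.1 -4.5] op 0.0497 q [-0.44  0.57 -0.14  1.79  0.1   0.79 -0.92]
```

View pics/c5.png

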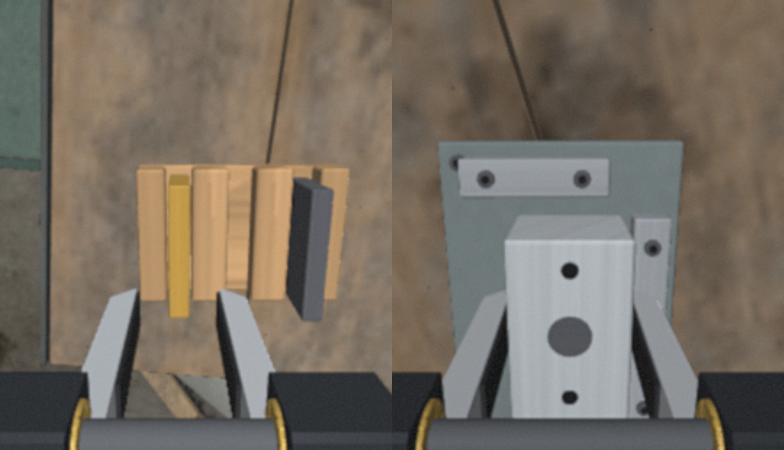

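The brass plate stands upright in the near slot and the dark plate is untouched in the far one. The block hangs square over the bed, clear of both stops (crop right: stop face at y≈195, fence face at x≈634). Now I'll set it down and press in small measured steps.

```bash
cat >> h.py <<'E'
y=-.2955; ex=np.array([np.cos(y),np.sin(y),0]); ey=np.array([-np.sin(y),np.cos(y),0]); c0=np.array([.5226,.2725,0])
def jf(s=''):
    q=robot.get_state(); d=q['ee_pos']-c0; f=q['force']; r=np.array([d@ex*1e3,d@ey*1e3,q['ee_pos'][2]*1e3]); g=np.array([f@ex,f@ey,f[2]])
    print(s,'t',round(q['time'],2),'jig mm',r.round(2),'F',g.round(1),'M',q['moment'].round(2),'op',round(q['opening'],4)); return r,g
def to(u,v,z,vel=.03,th=None): return robot.move_linear(c0+ex*u*1e-3+ey*v*1e-3+np.array([0,0,z*1e-3]),vel,threshold=th)
E
python3 - <<'E'
from h import *
print(to(4,12,48,.03,5)); robot.pause(.2); r,g=jf('down')
z=r[2]
print(to(14,r[1],z,.02,8)); robot.pause(.2); r,g=jf('fence')
print(to(r[0],30,z,.02,8)); robot.pause(.2); r,g=jf('stop')
E
```

```text
True
down t 27.64 jig mm [ 3.88 11.91 51.42] F [1.8 1.6 1.7] M [ 0.27 -0.39 -0.03] op 0.0496
True
fence t 28.26 jig mm [ 9.99 11.87 51.4 ] F [-1.7 -1.   7.6] M [-0.14  0.4  -0.05] op 0.0496
True
stop t 28.74 jig mm [ 9.98 12.22 51.4 ] F [-1.  -0.8  6.1] M [-0.07  0.09 -0.02] op 0.0494
```

```bash
python3 - <<'E'
from h import *
r,g=jf('now'); z=r[2]
print(to(9.5,17,51.8,.03,14)); robot.pause(.1); r,g=jf('a')
print(to(9.5,28,51.8,.02,12)); robot.pause(.1); r,g=jf('stop')
E
```

```text
now t 28.74 jig mm [ 9.98 12.22 51.4 ] F [-1.  -0.8  6.1] M [-0.07  0.09 -0.02] op 0.0494
False
a t 29.15 jig mm [ 9.28 16.9  51.52] F [-0.6  0.1 -3.2] M [0.12 0.08 0.03] op 0.05
True
stop t 29.6 jig mm [ 9.53 20.38 51.46] F [-0.8 -2.6  6.5] M [-0.48  0.24  0.11] op 0.0499
```

```bash
python3 - <<'E'
from h import *
u,v,z=9.8,20.4,51.2
for i in range(14):
    to(u,v,z,.01); robot.pause(.15); r,g=jf((round(u,2),round(v,2)))
    if g[0]>-18: u+=.4 if g[0]>-10 else .15
    if g[1]>-15: v+=.4 if g[1]>-8 else .15
    if g[0]<-13 and g[1]<-11: break
E
```

```text
(9.8, 20.4) t 30.0 jig mm [ 9.78 20.38 51.5 ] F [-2.7 -4.2  5.7] M [-0.68  0.89  0.1 ] op 0.0496
(10.2, 20.8) t 30.4 jig mm [ 9.93 20.43 51.5 ] F [-5.9 -7.   9.9] M [-1.08  1.58  0.24] op 0.05
(10.6, 21.2) t 30.8 jig mm [10.   20.48 51.52] F [ -8.2 -10.1  12.9] M [-1.55  2.39  0.35] op 0.0496
(11.0, 21.35) t 31.2 jig mm [10.12 20.54 51.52] F [-10.2 -10.7  15.1] M [-1.78  3.06  0.32] op 0.0497
(11.15, 21.5) t 31.6 jig mm [10.12 20.49 51.48] F [-12.3 -12.7  16.5] M [-1.87  3.25  0.31] op 0.05
(11.3, 21.65) t 32.0 jig mm [10.13 20.52 51.49] F [-12.7 -13.9  19.4] M [-2.05  3.62  0.24] op 0.0499
(11.45, 21.8) t 32.4 jig mm [10.12 20.56 51.48] F [-12.7 -14.6  20.1] M [-2.24  3.85  0.38] op 0.0495
(11.6, 21.95) t 32.8 jig mm [10.16 20.6  51.48] F [-14.9 -15.6  21. ] M [-2.35  4.19  0.29] op 0.0499
```

Both stops are loaded at about 15 N each, with the block centre at jig (10.2, 20.6) mm against the ideal (10, 20). I'll check the seating by eye, from the wrist and the scene camera.

```bash
python3 - <<'E'
from h import *
shot('wI'); s=robot.grab_frame("scene")[:,:,::-1]; cv2.imwrite('pics/sI.png',s)
C=cam("scene"); u=proj(C,[.538,.289,.03])[0].astype(int); print(u); jf()
a=cv2.imread('pics/wI.png')[120:250,170:370]; k=s[max(0,u[1]-40):u[1]+35,u[0]-55:u[0]+55]
a=cv2.resize(a,(600,390),interpolation=cv2.INTER_CUBIC); k=cv2.resize(k,(300,205),interpolation=cv2.INTER_CUBIC)
o=np.zeros((600,600,3),np.uint8); o[:390]=a; o[390:595,:300]=k; cv2.imwrite('pics/c6.png',o)
E
```

```text
[186 150]
 t 32.9 jig mm [10.14 20.57 51.44] F [-14.5 -15.3  21.6] M [-2.4   4.21  0.3 ] op 0.0499
```

View pics/c6.png

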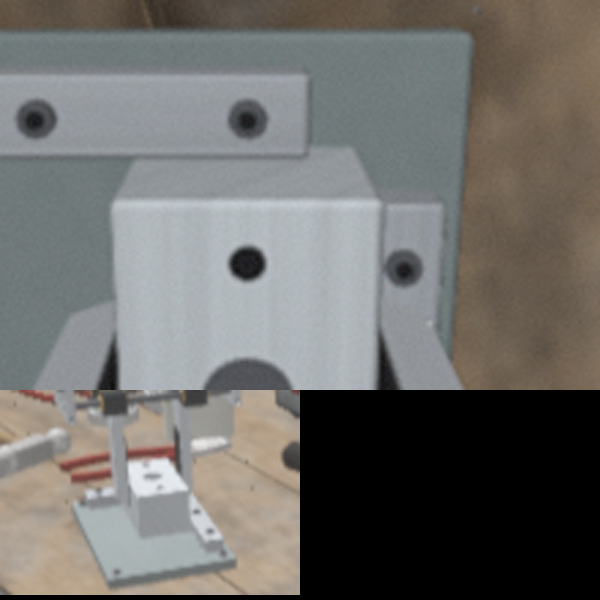

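The wrist view shows the block against the stop (crop y≈155) and beside the fence. Its top front edge (113,203)–(378,200) is slightly skewed to the stop edge (0,72)–(308,74), so I'll measure that yaw with line fits.

```bash
cat > yaw.py <<'E'
from m1 import *
def yaws(n):
    C,im=load(n); g=cv2.GaussianBlur(cv2.cvtColor(im,cv2.COLOR_BGR2GRAY),(3,3),0).astype(float); out={}
    # crop px/3+(170,120)-> full ; (name, cols, row range, z)
    sat=cv2.GaussianBlur(cv2.cvtColor(im,cv2.COLOR_BGR2HSV)[...,1],(3,3),0).astype(float)
    for nm,c,rr,z,a in [('bed far',(215,322),(124,138),.012,sat),('stop far',(180,268),(139,150),.026,g),('stop near',(180,205),(166,176),.026,g),('block top',(212,292),(180,194),.057,g)]:
        P=[]
        for x in range(*c):
            d=np.abs(np.gradient(a[rr[0]:rr[1],x])); k=d.argmax()
            w=d[max(0,k-2):k+3]; P.append((x,rr[0]+(np.arange(max(0,k-2),max(0,k-2)+len(w))*w).sum()/w.sum()))
        P=np.array(P); W=ray(C,P,z)[:,:2].astype(np.float32)
        l=cv2.fitLine(W,cv2.DIST_HUBER,0,.001,.001).ravel(); th=np.arctan2(l[1],l[0]); th=(th+np.pi/2)%np.pi-np.pi/2
        n_=np.array([-l[1],l[0]]); res=np.abs((W-l[2:])@n_); print(nm,'yaw',round(th,4),'med res mm',(np.median(res)*1e3).round(2), 'rows',P[0,1].round(1),P[-1,1].round(1))
if __name__=="__main__":
    import sys; yaws(sys.argv[1])
    R=robot.get_state()['tool_rot']; print('tool yaw',np.arctan2(R[1,1],R[0,1]))
E
python3 yaw.py wI
```

```text
bed far yaw -0.3004 med res mm 0.09 rows 128.3 128.3
stop far yaw -0.2964 med res mm 0.02 rows 144.1 144.1
stop near yaw -0.2945 med res mm 0.01 rows 166.6 171.0
block top yaw -0.293 med res mm 0.03 rows 186.0 185.8
tool yaw -0.2954068554715225
```

Block and stop yaw agree to about 3 mrad (0.3 mm over 80 mm), which is within the measuring noise. Mz is only 0.3 N m, so the contact is spread across both faces. I'll press a little firmer, check that it holds steady, and hand in.

```bash
python3 - <<'E'
from h import *
to(12.1,22.4,51.2,.01); robot.pause(.3); jf('press'); robot.pause(1.); r,g=jf('held')
if g[0]<-10 and g[1]<-10 and np.linalg.norm(g)<40: robot.sign_off(); print('signed')
E
```

```text
press t 33.45 jig mm [10.19 20.74 51.39] F [-16.8 -17.3  24.8] M [-2.72  5.16  0.25] op 0.0497
held t 34.45 jig mm [10.16 20.74 51.4 ] F [-18.1 -17.2  24.2] M [-2.68  5.06  0.28] op 0.0497
the job is handed in; nothing more can be done
signed
```

I did both parts in order and handed the job in at 34.5 s, with the gripper still pressing the block into the corner.

- **Brass plate:** I lifted it out of the jig and lowered it into the near slot until it touched the floor. The fingers stopped at 59.1 mm, where I expected 60 mm. The wrist view afterwards showed it upright between the slot walls, with the dark plate still in the far slot.
- **Block:** I set it on the bed and pushed it against the fence, then the end stop. At the end it was gripped and pressed with about 18 N on the fence and 17 N on the stop. It held steady for the second I waited before handing in.
- **Final position:** the block centre read (10.2, 20.7) mm in the jig's frame, against an ideal of (10, 20). That is within the 2 mm calibration error.

**Checks that disagreed slightly:**
- **Yaw:** the block's angle differed from the stop's by about 3 mrad and from the bed edge's by about 7 mrad. That is roughly 0.3 to 0.6 mm over the block's length, about what I can measure. The small twisting moment (0.3 N m) points to contact spread over both faces.
- **Downward force:** it rose to about 24 N while pressing. That pushes the block flat onto the bed, and I left it that way.

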